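# Hold the test-block case open

### The arm

A 7-joint arm with a two-finger parallel gripper is mounted at the origin on a cart in front of the work surface, level with it; the furniture and walls round the work are solid. World frame = base frame: x ahead of the robot, y to its left, z up, the work surface at z = 0. Lengths are in mm, angles in rad, forces in N, time in s.
With the tool pointing down it reaches from about 350 to 900 mm from the base axis. Payload 19.9 kg.
Tool frame: the origin (TCP) lies midway between the tips of the shut fingers; the grasp point (between the pads) lies 19 mm behind it (ctrl.grasp_offset is the distance from the TCP to the grasp point, in mm); z points along the fingers, y is the direction in which the jaws open and shut (so a half turn about z gives the same grasp; the last joint's range is limited). The gripper opens to 94 mm and grips with 3 to 60 N. Pads are 16 mm wide; open, the fingers measure 119 mm over their backs; the gripper's body (75 mm by 177 mm) begins 78 mm behind the grasp point.
Start: joints at [1.19, 0.417, -0.01, 1.614, 0.005, 1.111, -0.053], TCP at [207.713, -589.45, 183.025] pointing down, gripper open.
Joint ranges: [-2.81, 2.81], [-0.39, 2.02], [-1.27, 1.25], [0.06, 2.57], [-1.19, 4.33], [0.19, 2], [-2.82, 2.82]. Speed limits (rad/s): [1.89, 1.89, 2.39, 2.39, 3.01, 3.01, 3.01].

### API

Orientations are given as [roll, pitch, yaw] about the fixed x, y, z axes, in that order (R = Rz(yaw) Ry(pitch) Rx(roll)).
In Python, from rig import ctrl gives the robot as it stands.
- The arm moves only by the shell command python3 -m handwheel 'ROWS' [OPENING] [FORCE]. ROWS is a JSON object of lists of equal length, an entry for each row: "offset": the shift along the tool's x, y, z in units of 20 cm (1.0 is 20 cm), a list of three; "rotation": the turn, a rotation vector about the tool's x, y, z in units of 180 degrees (1.0 is 180 degrees), a list of three. In form: {"offset": [[dx, dy, dz], ...], "rotation": [[ax, ay, az], ...]}. A call has 1 to 20 rows; each row is the pose to reach, as a shift and turn from the pose measured when the call began, along the tool's axes at that moment, turning the shorter way round; what a row does not reach only later rows make up. A row lasts 1/8 s, in which the tool goes at most 62.5 mm and 10.7 degrees, less where a joint would pass 70% of its speed; a pose out of reach is approached as far as the arm can. A call with a number of a shift or a turn outside -1 to 1 is refused whole. A call with a gripper value outside its range is refused whole. OPENING is the opening, from 0 (shut) to 1 (fully open), set as the call begins (- or left out, the last holds). The fingers move at their own pace and stop on an object; FORCE is the grip in N (left out, the last holds). Time passes only in rows, so rows that repeat a pose let the fingers close. It gives the time, the measured TCP pose, the force and the opening at its end, in the units of the state.
- ctrl.get_state(): the state, without advancing time (a new reading comes with each control period).
- ctrl.get_image(name): name is "scene" or "top" or "wrist"; returns the picture (420x560x3 uint8, red, green, blue); there is no depth.
- ctrl.camera_info(name): a dict with "fx", "fy", "cx", "cy" (pixels), "R" (3x3) and "t" (3): a world point X has camera coordinates R X + t; the wrist camera has in their place "mount" (4x4, takes a point from camera to tool coordinates, whose origin is the TCP and whose axes are the flange's). Camera axes: x right, y down, z forward; pixel columns grow to the right and rows downward; lengths in mm; the calibration is good to about 2 mm. A picture is of the moment at which its call begins: read the wrist's pose just before it. camera_info takes no time and is no camera call.
- ctrl.sign_off(): hands the job in, once; it reports no verdict.
The state is a dict: "t": time; "joint_positions": joint angles; "qd": joint speeds; "joint_efforts": joint torques, N m; "ee_pos": TCP position; "tool_rot": TCP orientation; "contact_force": force on the tool from outside, world axes, zero at the start; "torque": the same for the moment, N m; "finger_gap": finger opening in mm.
Only numpy, scipy, OpenCV 4.12 (cv2) and the standard library are available. Lean on these libraries where they do the work, as an engineer would, in place of code of your own. Each camera call takes 0.05 s, during which the arm holds its last target.

### The job

One of the two wooden cases has the round flat steel test block lying beside it, waiting to be put away. Take that case's lid by its knob, lift it half-way, to 45 degrees, and keep holding it there by the knob: the program finishes while still holding the lid, which would fall shut if let go. Leave the other case shut and do not shift the test block or the eye loupe.

Things in the scene. Friction and masses are not known exactly. Their poses are not given: they have to be found in the camera images.
- left_case: wooden case with a hinged lid, to the robot's left, fixed to the desk, 109 deep (its x) by 200 wide (its y) by 54 mm high, lid included; both cases are alike. Origin: centre of its underside. Its front, with the knob, faces its own -x; +z is up; the lid is hinged along y at the back
- left_knob: steel knob on the front of the left case's lid: a round head 16 mm in diameter and 22 mm long on a 10 mm stem, sticking straight out 36 mm from the middle of the lid's front face. It turns with the lid. Origin: where it meets the lid's front face; its own -x points out along it, y along the hinge
- left_grip (a point): the middle of that knob's head: with the lid shut, 79 mm in front of the case's origin and 44 mm above the desk; 131.5 mm in front of the hinge line and 10 mm above it, in the lid's frame. About 5 mm of free stem lies between head and lid
- left_hinge (a point): middle of the hinge line of the left lid, 53 mm behind the case's origin and 34 mm above the desk; axes as the lid's
- left_case_lid (a joint): opening angle of the left lid, rad: 0 shut, 0.785 at 45 degrees, stop at 1.75. The knob rises and swings back towards the hinge as it grows. The lid is plain: let go at 45 degrees it falls shut; about 1 to 2 N at the knob lifts it
- right_case: wooden case with a hinged lid, to the robot's right, fixed to the desk, 109 deep (its x) by 200 wide (its y) by 54 mm high, lid included; both cases are alike. Origin: centre of its underside. Its front, with the knob, faces its own -x; +z is up; the lid is hinged along y at the back
- right_knob: steel knob on the front of the right case's lid: a round head 16 mm in diameter and 22 mm long on a 10 mm stem, sticking straight out 36 mm from the middle of the lid's front face. It turns with the lid. Origin: where it meets the lid's front face; its own -x points out along it, y along the hinge
- right_grip (a point): the middle of that knob's head: with the lid shut, 79 mm in front of the case's origin and 44 mm above the desk; 131.5 mm in front of the hinge line and 10 mm above it, in the lid's frame. About 5 mm of free stem lies between head and lid
- right_hinge (a point): middle of the hinge line of the right lid, 53 mm behind the case's origin and 34 mm above the desk; axes as the lid's
- right_case_lid (a joint): opening angle of the right lid, rad: 0 shut, 0.785 at 45 degrees, stop at 1.75. The knob rises and swings back towards the hinge as it grows. The lid is plain: let go at 45 degrees it falls shut; about 1 to 2 N at the knob lifts it
- test_block: round flat steel hardness test block, 64 mm across, 15 mm high, loose on the desk beside one of the cases, on the side towards the middle of the desk. Origin: centre of its underside
- loupe: black eye loupe, a tapered cup 38 mm across and 37 mm high, loose, standing beside the other case in the same way. Origin: centre of its underside

How it is judged (in metres and radians):
On the way:
1. the lid of the case beside which the test block lies is lifted off its seat by the knob (((horizontal distance between test_block and left_case below 0.22 m and value of joint left_case_lid above 0.15 rad and contact force between the fingers and left_knob above 0.2 N) or (horizontal distance between test_block and right_case below 0.22 m and value of joint right_case_lid above 0.15 rad and contact force between the fingers and right_knob above 0.2 N))), for 0.2 s.
At the end, for the whole second after the job is handed in: The lid of the case with the test block beside it stands at 45 degrees, within 6 degrees (0.68 to 0.89 rad), held by the fingers at its knob; the other lid is shut (under 0.06 rad); test block and loupe are within 20 mm of where they lay (((horizontal distance between test_block and left_case below 0.22 m and value of joint left_case_lid between 0.68 and 0.89 rad and contact force between the fingers and left_knob above 0.2 N and value of joint right_case_lid below 0.06 rad) or (horizontal distance between test_block and right_case below 0.22 m and value of joint right_case_lid between 0.68 and 0.89 rad and contact force between the fingers and right_knob above 0.2 N and value of joint left_case_lid below 0.06 rad)) and distance of each of test_block, loupe from where it was at the start of the episode below 0.02 m); the arm keeps its last pose, push and grip.
It fails at once if the lid of the other case is opened (more than 0.1 rad) ((horizontal distance between test_block and left_case below 0.22 m and value of joint right_case_lid above 0.1 rad) or (horizontal distance between test_block and right_case below 0.22 m and value of joint left_case_lid above 0.1 rad)).
It fails at once if the test block or the loupe is shifted more than 20 mm (distance of any of test_block, loupe from where it was at the start of the episode above 0.02 m).
It also fails if it takes over 32 s, if anything falls off the work surface, if the arm or the gripper's body presses on something with over 40 N, if the wrist force passes 120 N, or if a joint passes its speed limit or range.

## Working session

There is one attempt and no reset: what is moved stays moved. The work goes in short steps, Python scripts to look and compute and a shell command to move; the robot and the scene stay as the last step left them, time stands still between calls to the robot, and variables do not carry over. Pictures are saved under pics/ and viewed, and the job is handed in when it is done.

```bash
ls; mkdir -p pics
python3 - <<'E'
from rig import ctrl
import cv2
s=ctrl.get_state(); print(s)
for n in("scene","top"):
    cv2.imwrite(f"pics/{n}0.png",ctrl.get_image(n)[:,:,::-1]); print(n,ctrl.camera_info(n))
print(ctrl.camera_info("wrist"),ctrl.grasp_offset)
E
```

```text
pics
{'t': 0.0, 'joint_positions': array([ 1.19052291,  0.41799267, -0.01031127,  1.61418479,  0.00468299,
        1.11072047, -0.05301104]), 'qd': array([ 0.00168532,  0.00124262,  0.00180909,  0.00051717, -0.00037601,
       -0.00091915,  0.00088315]), 'joint_efforts': array([ 9.89512700e-04, -8.51235366e+01,  6.39342517e-01, -4.25979638e+01,
       -4.88772593e-02,  1.88028335e-02,  6.22560128e-05]), 'ee_pos': array([ 207.5606292 , -589.07913188,  182.40914617]), 'tool_rot': array([-3.14031367e+00,  7.56934101e-05,  3.38770716e-01]), 'contact_force': array([ 0.74124378, -0.83509856,  0.05224521]), 'torque': array([0.03389142, 0.01004841, 0.02243706]), 'finger_gap': 94.19739249223107}
scene {'fx': 479.1958720706833, 'fy': 479.1958720706833, 'cx': 274.0856332481389, 'cy': 210.07249271926133, 'R': array([[-0.78701217, -0.6168613 ,  0.00969466],
       [-0.45473781,  0.56940679, -0.68482803],
       [ 0.4169237 , -0.54337652, -0.72864023]]), 't': array([ 392.47206915,  279.42748123, 1077.55932466])}
top {'fx': 484.8213798897023, 'fy': 484.8213798897023, 'cx': 281.405018539666, 'cy': 212.5597960332065, 'R': array([[-0.05493956, -0.99847205, -0.00593454],
       [-0.97550154,  0.05494176, -0.21302147],
       [ 0.21302204, -0.00591415, -0.9770295 ]]), 't': array([  37.14380932,  513.9292787 , 1274.77521303])}
{'fx': 298.4944154658339, 'fy': 298.4944154658339, 'cx': 281.2560613626678, 'cy': 212.6909274167955, 'mount': array([[ 1.37546306e-04, -9.58831139e-01, -2.83976808e-01,
         8.38652811e+01],
       [ 9.99999037e-01, -2.60187607e-04,  1.36286536e-03,
         4.88485131e-01],
       [-1.38064499e-03, -2.83976722e-01,  9.58830181e-01,
        -2.01961918e+02],
       [ 0.00000000e+00,  0.00000000e+00,  0.00000000e+00,
         1.00000000e+00]])} 18.8
```

View pics/scene0.png

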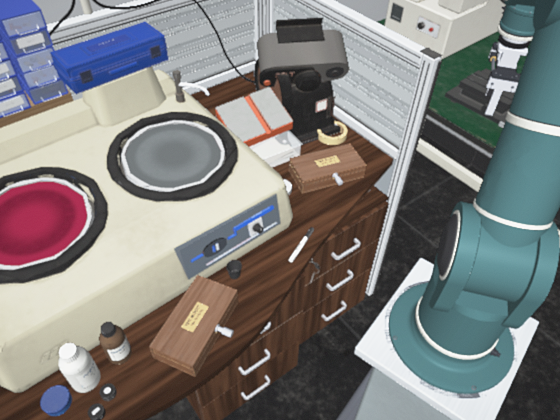

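View pics/top0.png

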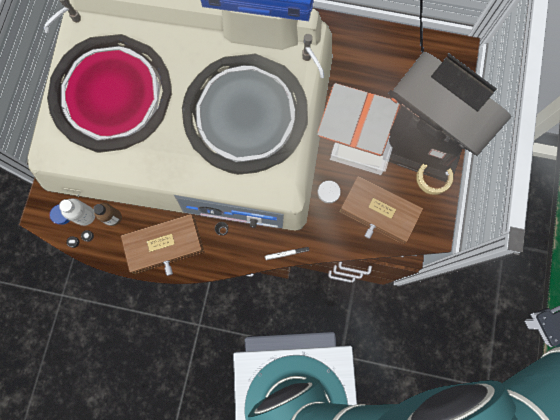

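The light disc at (329,190) in the top view is about 22 px, or 64 mm, and lies beside the right case at (382,210). The dark loupe at (222,229) is beside the left case. So the target is the right case. I'll zoom in to get its corners.

Run:
```python
import cv2
a=cv2.imread("pics/top0.png")[165:255,305:435]; b=cv2.imread("pics/scene0.png")[130:210,260:380]
cv2.imwrite("pics/topz.png",cv2.resize(a,None,fx=6,fy=6,interpolation=cv2.INTER_CUBIC))
cv2.imwrite("pics/scz.png",cv2.resize(b,None,fx=6,fy=6,interpolation=cv2.INTER_CUBIC))
```

```text
(no output)
```

View pics/topz.png

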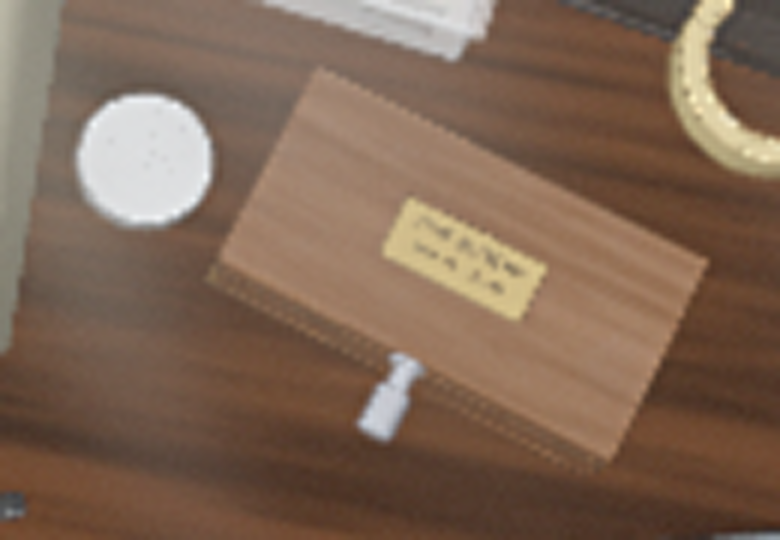

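View pics/scz.png

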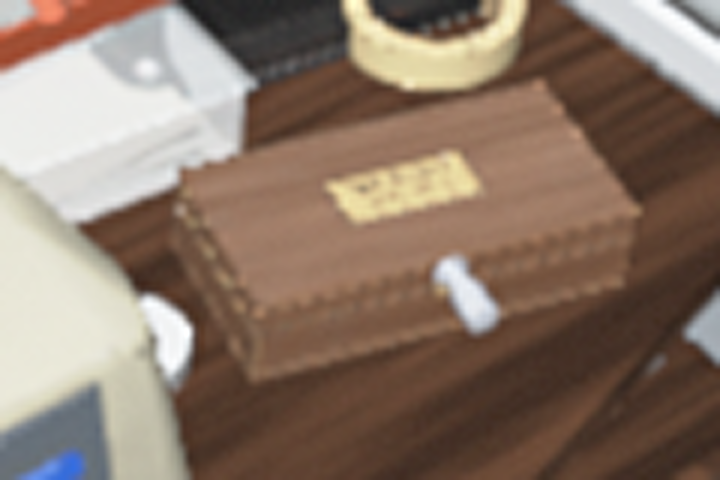

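```bash
cat > h.py <<'E'
import numpy as np
from rig import ctrl
from scipy.optimize import least_squares
from scipy.spatial.transform import Rotation as Ro
def ray(n,uv):
    c=ctrl.camera_info(n); d=c["R"].T@np.array([(uv[0]-c["cx"])/c["fx"],(uv[1]-c["cy"])/c["fy"],1]); return -c["R"].T@c["t"],d
def atz(n,uv,z):
    o,d=ray(n,uv); return o+d*(z-o[2])/d[2]
def proj(n,X):
    c=ctrl.camera_info(n); p=np.asarray(X)@c["R"].T+c["t"]; return np.c_[p[:,0]/p[:,2]*c["fx"]+c["cx"],p[:,1]/p[:,2]*c["fy"]+c["cy"]]
E
python3 - <<'E'
from h import *
z=lambda L,o:[((u+.5)/6-.5+o[0],(v+.5)/6-.5+o[1]) for u,v in L]
T=z([(320,68),(708,262),(612,462),(222,258),(385,408)],(305,165))
S=z([(183,172),(543,83),(640,212),(262,310),(473,300)],(260,130))
for t,s in zip(T,S): print(atz("top",t,54).round(1),atz("scene",s,54).round(1))
print("grip",atz("top",T[4],44),atz("scene",S[4],44))
L=np.array([[54.5,100,54],[54.5,-100,54],[-54.5,-100,54],[-54.5,100,54],[-79,0,44]])
for sel in("both","top","scene"):
    def w(p):
        return L@Ro.from_euler('z',p[2]).as_matrix().T+[p[0],p[1],0]
    def f(p):
        r=[]
        if sel!="scene": r.append(proj("top",w(p))-T)
        if sel!="top": r.append(proj("scene",w(p))-S)
        return np.concatenate(r).ravel()
    o=least_squares(f,[500,-300,-.4]); print(sel,o.x,abs(o.fun).max(),w(o.x)[4]);
print("block",atz("top",z([(145,160)],(305,165))[0],15))
E
```

```text
[ 608.  -210.4   54. ] [ 604.3 -209.9   54. ]
[ 505.8 -379.4   54. ] [ 503.4 -379.    54. ]
[ 416.2 -325.4   54. ] [ 414.5 -324.3   54. ]
[ 520.2 -157.6   54. ] [ 516.9 -154.3   54. ]
[ 446.5 -225.6   54. ] [ 443.8 -221.5   54. ]
grip [ 448.16709361 -227.44641272   44.        ] [ 448.75722361 -231.1987305    44.        ]
both [ 512.43207503 -268.43970178   -0.54875948] 1.5137565717090524 [ 445.03146552 -227.23099108   44.        ]
top [ 513.24592254 -268.31263466   -0.54919202] 1.3698418058816344 [ 445.86314402 -227.07477393   44.        ]
scene [ 511.39304114 -268.31421143   -0.54824371] 1.493491911497017 [ 443.97118639 -227.1402694    44.        ]
block [ 578.59936249 -130.09982012   15.        ]
```

```bash
python3 - <<'E'
from h import *
def tri(a,b):
    o1,d1=ray("top",a);o2,d2=ray("scene",b)
    A=np.c_[d1,-d2]; k=np.linalg.lstsq(A,o2-o1,rcond=None)[0]
    p,q=o1+d1*k[0],o2+d2*k[1]; return (p+q)/2,np.linalg.norm(p-q)
print(tri((515,240),(437,57)), tri((398,283),(371,296)))
for z in (0,100,200,300): print(z,atz("top",(515,240),z),atz("scene",(437,57),z))
print("block",atz("top",(329,191),15),"desk edge",[atz("top",u,0).round() for u in((420,258),(330,262),(260,270))])
x,y=512.4,-268.4;a=-.549
E
cat > view.py <<'E'
import cv2,numpy as np
a=cv2.imread("pics/top0.png")[200:420,360:560]
b=cv2.imread("pics/scene0.png")[0:320,300:560]
cv2.imwrite("pics/v.png",np.hstack([cv2.resize(a,(400,440)),cv2.resize(b,(357,440))]))
E
python3 view.py
```

```text
(array([ 356.61121067, -476.51266584,  350.59904816]), np.float64(17.40373996658293)) (array([ 349.56354185, -483.3713377 , -758.11909944]), np.float64(8.174975181731238))
0 [ 411.25930728 -644.6912127     0.        ] [  552.39283246 -1126.77143534     0.        ]
100 [ 398.01873805 -595.90981501  100.        ] [ 494.23495292 -942.20578269  100.        ]
200 [ 384.77816882 -547.12841733  200.        ] [ 436.07707338 -757.64013004  200.        ]
300 [ 371.53759959 -498.34701965  300.        ] [ 377.91919383 -573.07447739  300.        ]
block [ 579.29472499 -130.86792326   15.        ] desk edge [array([ 376., -372.,    0.]), array([ 378., -120.,    0.]), array([367.,  77.,   0.])]
```

View pics/v.png

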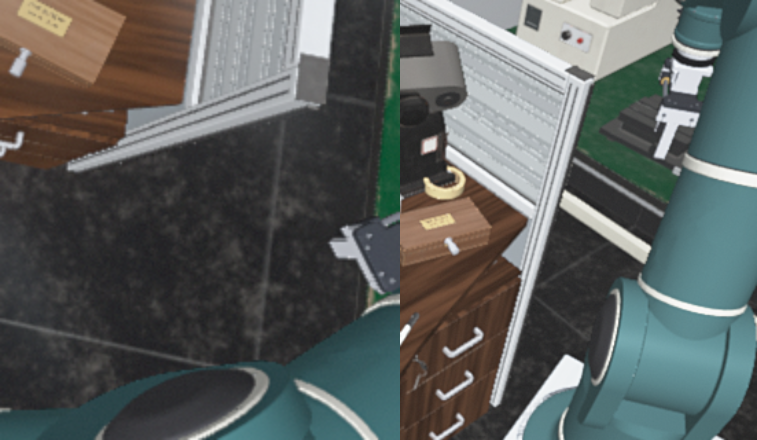

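```bash
cat >> h.py <<'E'
def tool(): 
    s=ctrl.get_state(); return s["ee_pos"],Ro.from_euler('xyz',s["tool_rot"])
def tgt(psi,tilt): # tilt: tool z leans forward by tilt
    f=np.array([np.cos(psi),np.sin(psi),0]); zz=np.array([0,0,1.])
    z=f*np.sin(tilt)-zz*np.cos(tilt); y=np.array([np.sin(psi),-np.cos(psi),0]); x=np.cross(y,z)
    return Ro.from_matrix(np.c_[x,y,z])
def rel(p,R):
    p0,R0=tool(); return ((R0.inv().apply(np.asarray(p)-p0))/200).round(4), ((R0.inv()*R).as_rotvec()/np.pi).round(4)
E
python3 - <<'E'
from h import *
p0,R0=tool(); print(R0.as_matrix().round(3)); R=tgt(-.549,0)
for p in ((215,-420,260),(330,-230,240)): print(rel(p,R))
E
```

```text
[[ 0.943  0.332 -0.   ]
 [ 0.332 -0.943  0.001]
 [-0.    -0.001 -1.   ]]
(array([ 0.3162, -0.7857, -0.3867]), array([-3.000e-04,  2.000e-04,  2.826e-01]))
(array([ 1.1742, -1.4905, -0.286 ]), array([-3.000e-04,  2.000e-04,  2.826e-01]))
```

```bash
python3 -m handwheel '{"offset":[[0.08,-0.2,-0.1],[0.16,-0.4,-0.2],[0.24,-0.6,-0.3],[0.32,-0.79,-0.38],[0.32,-0.79,-0.38]],"rotation":[[0,0,0.05],[0,0,0.1],[0,0,0.15],[0,0,0.2],[0,0,0.25]]}' 0.6 30
python3 - <<'E'
from h import *
s=ctrl.get_state();print(s["joint_positions"],s["ee_pos"],s["t"])
for p,t in (((330,-230,240),0),((330,-230,240),.5)): print(rel(p,tgt(-.549,t)))
E
```

```text
t: 0.72
ee_pos: [216.2, -417.2, 260.1]
tool_rot: [3.141, -0.001, -0.45]
contact_force: [0.9, -1.1, 0.7]
finger_gap: 56.8
[ 0.99895741  0.06314495  0.02997304  1.88656293 -0.00251684  1.19079537
 -0.99050014] [ 216.20250223 -417.20843527  260.07579364] 0.725
(array([ 0.1056, -1.0903,  0.1002]), array([ 0.0001, -0.0004,  0.0317]))
(array([ 0.1056, -1.0903,  0.1002]), array([-0.0079,  0.1586,  0.031 ]))
```

```bash
python3 -m handwheel '{"offset":[[0.03,-0.25,0.02],[0.05,-0.5,0.05],[0.08,-0.75,0.08],[0.1,-1,0.1],[0.1,-1,0.1],[0.1,-1,0.1]],"rotation":[[0,0,0.03],[0,0,0.03],[0,0,0.03],[0,0,0.03],[0,0.05,0.03],[0,0.1,0.03]]}'
python3 - <<'E'
from h import *
s=ctrl.get_state();print(s["joint_positions"],s["ee_pos"],s["tool_rot"],s["t"])
E
```

```text
t: 1.48
ee_pos: [321.6, -245.6, 240.1]
tool_rot: [-3.126, -0.32, -0.546]
contact_force: [1.7, 0.0, 0.1]
finger_gap: 56.4
[ 0.78768319 -0.26718483 -0.14790699  2.26494805 -0.11315596  0.82673052
 -1.41189234] [ 321.60420757 -245.57936865  240.09200833] [-3.12645233 -0.31962039 -0.54576586] 1.475
```

```bash
cat >> h.py <<'E'
D=[(624.6,182.4,.418,1.6142,1.1107),(469.9,260.1,.0631,1.8866,1.1908),(404.6,240.1,-.267,2.265,.8267)]
def fk(P,q): 
    L1,L2,Lt,d=P; a=np.cumsum(q); return np.array([L1*np.sin(a[0])+L2*np.sin(a[1])+Lt*np.sin(a[2]), d+L1*np.cos(a[0])+L2*np.cos(a[1])+Lt*np.cos(a[2])])
_o=least_squares(lambda P:np.concatenate([fk(P,e[2:])-e[:2] for e in D]),[420,400,300,340]); P=_o.x
def ik(r,z,tilt): # TCP
    f=lambda q:np.r_[(fk(P,q)-[r,z])/100, sum(q)-np.pi+tilt]
    o=least_squares(f,[0,2,1.],bounds=([-.39,.06,.19],[2.02,2.57,2])); return o.x.round(3),abs(o.fun).max().round(3)
E
python3 - <<'E'
from h import *
print(P,_o.fun.round(1))
go=np.array([445,-227.2,44]);psi=-.549;f=np.array([np.cos(psi),np.sin(psi),0]);k=np.array([0,0,1.])
H=go+f*131.5-10*k
for t0 in (20,25,30,35,40):
  for th in (0,45):
    t=np.radians(th); g=H+f*(-131.5*np.cos(t)+10*np.sin(t))+k*(131.5*np.sin(t)+10*np.cos(t))
    ti=np.radians(t0-th); tcp=g+18.8*(f*np.sin(ti)-k*np.cos(ti))
    print(t0,th,tcp.round(),ik(np.hypot(*tcp[:2]),tcp[2],ti))
E
```

```text
Traceback (most recent call last):
NameError: name '_o' is not defined. Did you mean: 'Ro'?
```

Run:
```python
from h import *
import h
print(P,h._o.fun.round(1))
go=np.array([445,-227.2,44]);psi=-.549;f=np.array([np.cos(psi),np.sin(psi),0]);k=np.array([0,0,1.])
H=go+f*131.5-10*k
for t0 in (20,25,30,35,40,45):
  for th in (0,45):
    t=np.radians(th); g=H+f*(-131.5*np.cos(t)+10*np.sin(t))+k*(131.5*np.sin(t)+10*np.cos(t))
    ti=np.radians(t0-th); tcp=g+18.8*(f*np.sin(ti)-k*np.cos(ti))
    print(t0,th,tcp.round(),ik(np.hypot(*tcp[:2]),tcp[2],ti))
```

```text
[500.42726815 471.26850475 345.85246544 280.95388132] [ 0.1  0.2 -0.1  0.1  0.1 -0.3]
20 0 [ 450. -231.   26.] (array([0.306, 2.303, 0.19 ]), np.float64(0.006))
20 45 [ 477. -247.  117.] (array([0.617, 1.535, 1.426]), np.float64(0.0))
25 0 [ 452. -231.   27.] (array([0.303, 2.302, 0.19 ]), np.float64(0.089))
25 45 [ 478. -248.  116.] (array([0.561, 1.603, 1.327]), np.float64(0.0))
30 0 [ 453. -232.   28.] (array([0.3 , 2.3 , 0.19]), np.float64(0.172))
30 45 [ 480. -248.  116.] (array([0.506, 1.671, 1.226]), np.float64(0.0))
35 0 [ 454. -233.   29.] (array([0.296, 2.299, 0.19 ]), np.float64(0.254))
35 45 [ 481. -249.  116.] (array([0.453, 1.74 , 1.123]), np.float64(0.0))
40 0 [ 455. -234.   30.] (array([0.292, 2.298, 0.19 ]), np.float64(0.337))
40 45 [ 482. -250.  115.] (array([0.402, 1.809, 1.018]), np.float64(0.0))
45 0 [ 456. -234.   31.] (array([0.288, 2.297, 0.19 ]), np.float64(0.419))
45 45 [ 484. -251.  115.] (array([0.353, 1.879, 0.91 ]), np.float64(0.0))
```

Run:
```python
from h import *
import cv2
def tri(a,b):
    o1,d1=ray("top",a);o2,d2=ray("scene",b)
    k=np.linalg.lstsq(np.c_[d1,-d2],o2-o1,rcond=None)[0]
    p,q=o1+d1*k[0],o2+d2*k[1]; return ((p+q)/2).round(),np.linalg.norm(p-q).round()
print(tri((390,97),(258,42)),tri((481,150),(347,50)),tri((430,54),(277,22)))
go=np.array([445,-227.2,44]);psi=-.549;f=np.array([np.cos(psi),np.sin(psi),0]);k=np.array([0,0,1.])
print("case-knob above checks; tape",atz("top",(435,178),30))
# wrist cam check
s=ctrl.get_state();cv2.imwrite("pics/w1.png",ctrl.get_image("wrist")[:,:,::-1])
c=ctrl.camera_info("wrist");M=c["mount"]
p0,R0=tool()
def wproj(X):
    t=R0.inv().apply(np.asarray(X)-p0); pc=(t-M[:3,3])@M[:3,:3]; return pc[:,:2]/pc[:,2:]*c["fx"]+[c["cx"],c["cy"]]
print(wproj([go]))
```

```text
(array([ 714., -234.,  364.]), np.float64(41.0)) (array([ 588., -452.,  299.]), np.float64(12.0)) (array([ 779., -346.,  368.]), np.float64(25.0))
case-knob above checks; tape [ 596.43026295 -432.09518357   30.        ]
[[225.89179392 164.31506948]]
```

View pics/w1.png

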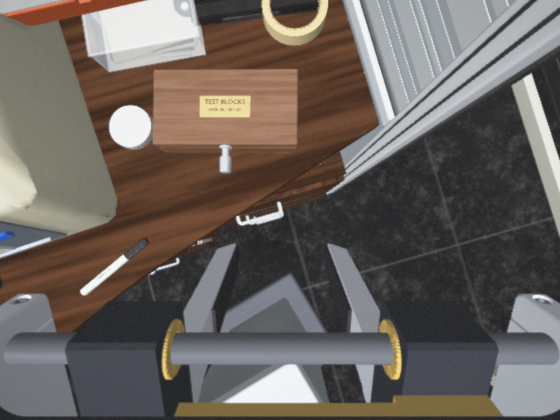

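```bash
cat >> h.py <<'E'
go=np.array([447,-228,44.]);psi=-.549;f=np.array([np.cos(psi),np.sin(psi),0]);k=np.array([0,0,1.]); H=go+f*131.5-10*k
def pose(th,ti,back=0):
    t=np.radians(th);ti=np.radians(ti)
    g=H+f*(-131.5*np.cos(t)+10*np.sin(t))+k*(131.5*np.sin(t)+10*np.cos(t))
    return g+(18.8-back)*(f*np.sin(ti)-k*np.cos(ti)),tgt(psi,ti)
E
python3 - <<'E'
from h import *
print(tool()[0])
for b in (110,0):
    p,R=pose(0,13,b); print(p.round(1),rel(p,R),ik(np.hypot(*p[:2]),p[2],np.radians(13)))
E
```

```text
[ 319.0146127  -244.74503091  238.89365429]
[ 429.5 -217.3  132.9] (array([ 0.2093, -0.3952,  0.6365]), array([-0.005 , -0.0315,  0.0006])) (array([0.096, 2.191, 0.628]), np.float64(0.0))
[ 450.6 -230.2   25.7] (array([ 0.1548, -0.3867,  1.1837]), array([-0.005 , -0.0315,  0.0006])) (array([0.336, 2.213, 0.366]), np.float64(0.0))
```

```bash
python3 -m handwheel '{"offset":[[0.06,-0.12,0.15],[0.12,-0.24,0.32],[0.18,-0.36,0.5],[0.209,-0.395,0.6365],[0.209,-0.395,0.6365],[0.209,-0.395,0.6365]],"rotation":[[-0.005,-0.0315,0],[-0.005,-0.0315,0],[-0.005,-0.0315,0],[-0.005,-0.0315,0],[-0.005,-0.0315,0],[-0.005,-0.0315,0]]}'
python3 - <<'E'
from h import *
import cv2
p0,R0=tool(); print(p0,R0.as_euler('xyz'))
print(rel(*pose(0,13,0)))
cv2.imwrite("pics/w2.png",ctrl.get_image("wrist")[:,:,::-1])
c=ctrl.camera_info("wrist");M=c["mount"]
def wproj(X):
    t=R0.inv().apply(np.asarray(X)-p0); pc=(t-M[:3,3])@M[:3,:3]; return pc[:,:2]/pc[:,2:]*c["fx"]+[c["cx"],c["cy"]]
print(wproj([go,go-f*11,go+f*11]))
E
```

```text
t: 2.28
ee_pos: [429.0, -217.5, 133.4]
tool_rot: [3.141, -0.227, -0.547]
contact_force: [0.0, 0.1, 0.3]
finger_gap: 56.6
[ 428.99797294 -217.50673257  133.41860279] [ 3.14070232 -0.22687607 -0.54730119]
(array([ 0.0009, -0.0025,  0.5531]), array([0.0002, 0.    , 0.0005]))
[[280.82652811 210.07347237]
 [280.80989799 220.79231452]
 [280.8432302  199.30824585]]
```

View pics/w2.png

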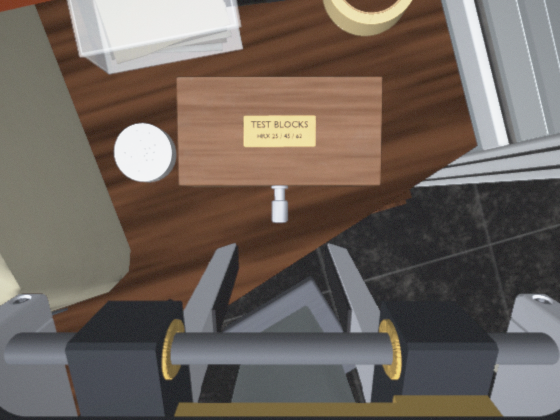

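The wrist image shows the knob head at column 280, rows 199–222. I predicted (280.8, 199–221), so the position holds. Next I descend and close.

```bash
python3 -m handwheel '{"offset":[[0,0,0.15],[0,0,0.3],[0,0,0.42],[0,-0.002,0.5],[0,-0.002,0.553],[0,-0.002,0.553],[0,-0.002,0.553]],"rotation":[[0,0,0],[0,0,0],[0,0,0],[0,0,0],[0,0,0],[0,0,0],[0,0,0]]}' && python3 -m handwheel '{"offset":[[0,0,0],[0,0,0],[0,0,0],[0,0,0],[0,0,0],[0,0,0]],"rotation":[[0,0,0],[0,0,0],[0,0,0],[0,0,0],[0,0,0],[0,0,0]]}' 0 20
python3 - <<'E'
from h import *
import cv2
s=ctrl.get_state();print(s["joint_positions"],s["ee_pos"],s["finger_gap"])
cv2.imwrite("pics/w3.png",ctrl.get_image("wrist")[:,:,::-1])
for th,ti in ((10,9),(20,4),(30,0),(38,-5),(45,-8)): print(th,rel(*pose(th,ti)))
E
```

```text
t: 3.2
ee_pos: [450.9, -230.6, 26.7]
tool_rot: [3.141, -0.229, -0.548]
contact_force: [-0.5, -0.3, 0.2]
finger_gap: 56.3
t: 3.95
ee_pos: [451.7, -229.4, 26.7]
tool_rot: [-3.141, -0.229, -0.546]
contact_force: [4.0, 7.1, -1.6]
finger_gap: 12.1
[ 0.62002668  0.34310257 -0.26842492  2.2120645   0.34000264  0.3908442
 -2.04175485] [ 451.69316784 -229.38790918   26.73072851] 12.0741489026059
10 (array([ 0.0338,  0.0064, -0.102 ]), array([-0.0003, -0.0229,  0.0009]))
20 (array([ 0.0873,  0.0065, -0.1999]), array([-0.0002, -0.0507,  0.0009]))
30 (array([ 0.1585,  0.0066, -0.2859]), array([-0.0002, -0.0729,  0.0009]))
38 (array([ 0.2226,  0.0067, -0.3454]), array([-0.0002, -0.1007,  0.0009]))
45 (array([ 0.2869,  0.0068, -0.3886]), array([-1.000e-04, -1.174e-01,  9.000e-04]))
```

View pics/w3.png

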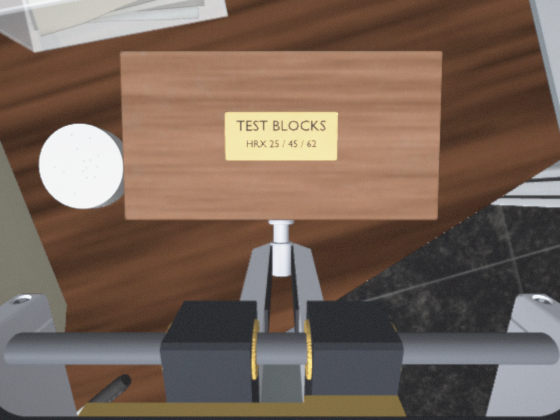

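Run:
```python
from h import *
import cv2
s=ctrl.get_state();print(s["finger_gap"],s["contact_force"],s["ee_pos"])
a=cv2.imread("pics/w3.png")[200:320,220:340]
cv2.imwrite("pics/z.png",np.hstack([cv2.resize(a,(400,400)),cv2.resize(ctrl.get_image("scene")[:,:,::-1][100:220,270:390],(400,400))]))
```

```text
11.931259220703431 [ 4.2708866   7.51689131 -1.40089455] [ 451.70430208 -229.37349742   26.72021773]
```

View pics/z.png

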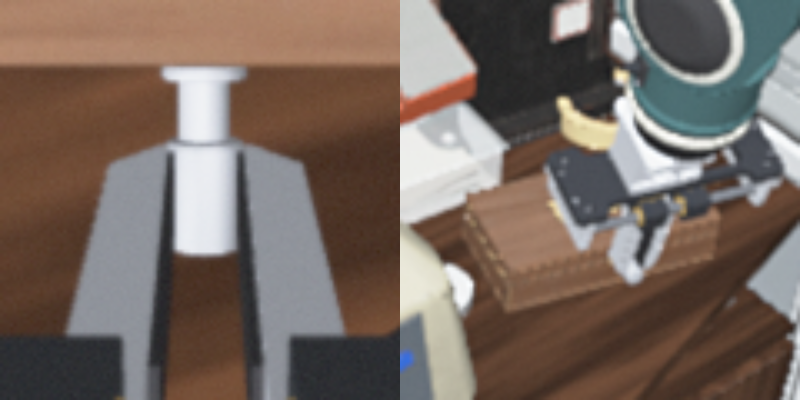

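The black pads are on both sides of the head. A gap of 12 mm is a bit under the 16 mm head, which I put down to soft pads. I'll lift part-way and check.

```bash
python3 -m handwheel '{"offset":[[0.014,0,-0.05],[0.034,0,-0.1],[0.058,0,-0.15],[0.087,0,-0.2],[0.087,0,-0.2]],"rotation":[[0,-0.012,0],[0,-0.023,0],[0,-0.036,0],[0,-0.05,0],[0,-0.05,0]]}'
python3 - <<'E'
from h import *
import cv2
s=ctrl.get_state();print(s["joint_positions"],s["ee_pos"],s["contact_force"])
a=ctrl.get_image("wrist")[:,:,::-1]
cv2.imwrite("pics/w4.png",np.hstack([cv2.resize(a,(400,300)),cv2.resize(ctrl.get_image("scene")[:,:,::-1][90:220,250:390],(360,300))]))
for th,ti in ((30,0),(38,-5),(45,-8)): print(th,rel(*pose(th,ti)))
E
```

```text
t: 4.68
ee_pos: [459.3, -234.0, 70.0]
tool_rot: [-3.141, -0.074, -0.547]
contact_force: [0.0, -0.1, -1.3]
finger_gap: 0.8
[ 0.70740763  0.35134442 -0.35487545  2.03551014  0.20232966  0.71202273
 -1.88970604] [ 459.26279193 -233.99773097   70.0172281 ] [ 0.04868846 -0.07646101 -1.273589  ]
30 (array([ 0.0599,  0.006 , -0.0989]), array([-0.0001, -0.023 ,  0.0009]))
38 (array([ 0.1139,  0.0061, -0.1676]), array([-0.    , -0.0508,  0.0009]))
45 (array([ 0.1707,  0.0062, -0.2203]), array([-0.    , -0.0674,  0.0009]))
```

View pics/w4.png

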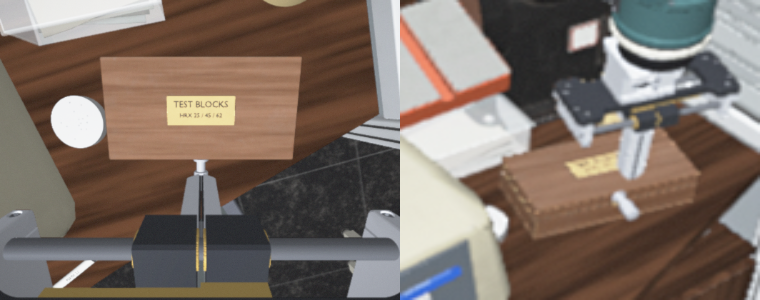

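The grip slipped off: the gap is now 0.8 mm and the lid is shut again. I'll open, regrip slightly deeper and harder, let the fingers settle, and watch the gap while closing.

```bash
python3 -m handwheel '{"offset":[[0,0,-0.05],[0,0,-0.05],[0,0,-0.05],[0,0,-0.05]],"rotation":[[0,0,0],[0,0,0],[0,0,0],[0,0,0]]}' 0.5 50
python3 - <<'E'
from h import *
p,R=pose(0,13,-3); 
for b in (50,25,-3): print(rel(*pose(0,13,b)))
print(p,ik(np.hypot(*p[:2]),p[2],np.radians(13)))
E
```

```text
t: 5.28
ee_pos: [457.2, -232.9, 78.9]
tool_rot: [-3.141, -0.072, -0.546]
contact_force: [-0.2, 0.4, -0.3]
finger_gap: 36.7
(array([-0.093 ,  0.0056,  0.0159]), array([-0.0002,  0.0492,  0.0009]))
(array([-0.0737,  0.0057,  0.1394]), array([-0.0002,  0.0492,  0.0009]))
(array([-0.0522,  0.0058,  0.2778]), array([-0.0002,  0.0492,  0.0009]))
[ 451.18328426 -230.55904114   22.75873259] (array([0.343, 2.213, 0.359]), np.float64(0.0))
```

```bash
python3 -m handwheel '{"offset":[[-0.093,0,0.016],[-0.083,0,0.08],[-0.074,0,0.14],[-0.063,0,0.21],[-0.052,0,0.278],[-0.052,0,0.278]],"rotation":[[0,0.049,0],[0,0.049,0],[0,0.049,0],[0,0.049,0],[0,0.049,0],[0,0.049,0]]}' && python3 -m handwheel '{"offset":[[0,0,0],[0,0,0],[0,0,0]],"rotation":[[0,0,0],[0,0,0],[0,0,0]]}' 0 50;  python3 -m handwheel '{"offset":[[0,0,0],[0,0,0],[0,0,0]],"rotation":[[0,0,0],[0,0,0],[0,0,0]]}' 0 50;python3 -m handwheel '{"offset":[[0,0,0],[0,0,0]],"rotation":[[0,0,0],[0,0,0]]}' 0 50
python3 - <<'E'
from h import *
import cv2
a=ctrl.get_image("wrist")[:,:,::-1]
cv2.imwrite("pics/w5.png",cv2.resize(a[180:330,180:380],(800,600),interpolation=cv2.INTER_CUBIC))
E
```

```text
t: 6.02
ee_pos: [451.7, -229.4, 21.4]
tool_rot: [-3.141, -0.224, -0.546]
contact_force: [0.1, 0.1, 0.5]
finger_gap: 46.5
t: 6.4
ee_pos: [451.8, -229.5, 21.7]
tool_rot: [-3.142, -0.225, -0.546]
contact_force: [0.4, 0.1, 0.7]
finger_gap: 20.2
t: 6.78
ee_pos: [452.0, -229.3, 21.8]
tool_rot: [-3.141, -0.225, -0.546]
contact_force: [0.9, 3.8, 2.8]
finger_gap: 14.3
t: 7.02
ee_pos: [451.9, -229.3, 21.8]
tool_rot: [-3.141, -0.225, -0.546]
contact_force: [0.2, 3.1, 0.5]
finger_gap: 14.5
```

View pics/w5.png

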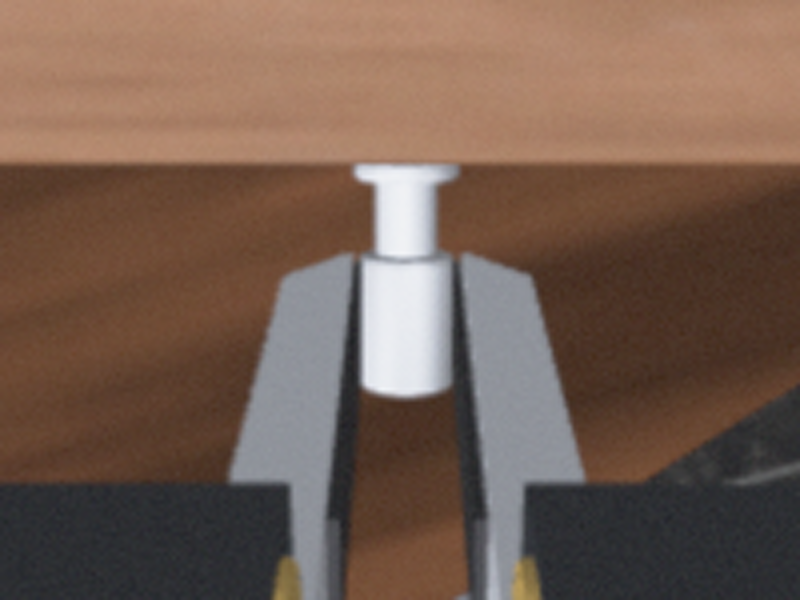

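The gap is stable at 14.5 mm, better than before. I'll lift slowly in small steps and check the gap.

```bash
python3 - <<'E'
from h import *
for th,ti in ((3,12),(6,11),(10,9)): print(th,rel(*pose(th,ti,-4)))
E
python3 -m handwheel '{"offset":[[0.002,0,-0.012],[0.005,0,-0.025],[0.005,0,-0.025]],"rotation":[[0,-0.003,0],[0,-0.006,0],[0,-0.006,0]]}'
```

```text
3 (array([ 0.0101,  0.0073, -0.0322]), array([-0.0003, -0.0049,  0.001 ]))
6 (array([ 0.0209,  0.0073, -0.0643]), array([-0.0003, -0.0105,  0.001 ]))
10 (array([ 0.0366,  0.0074, -0.1062]), array([-0.0003, -0.0216,  0.001 ]))
t: 7.45
ee_pos: [452.0, -229.4, 27.2]
tool_rot: [-3.141, -0.206, -0.546]
contact_force: [3.1, 1.7, -1.2]
finger_gap: 14.2
```

```bash
python3 -m handwheel '{"offset":[[0.004,0,-0.02],[0.01,0,-0.04],[0.015,0,-0.05],[0.015,0,-0.05]],"rotation":[[0,-0.005,0],[0,-0.008,0],[0,-0.012,0],[0,-0.012,0]]}'
python3 - <<'E'
from h import *
import cv2
print(pose(0,13,-4)[0])
for th,ti in ((8,10),): print(th,rel(*pose(th,ti,-4)))
a=ctrl.get_image("wrist")[:,:,::-1]
cv2.imwrite("pics/w6.png",np.hstack([cv2.resize(a[180:330,180:380],(400,300)),cv2.resize(ctrl.get_image("scene")[:,:,::-1][90:220,250:390],(400,300))]))
E
```

```text
t: 7.95
ee_pos: [452.7, -229.8, 37.5]
tool_rot: [-3.141, -0.168, -0.546]
contact_force: [4.6, 1.1, -3.4]
finger_gap: 14.5
[ 451.37517803 -230.67642835   21.78436252]
8 (array([ 0.0058,  0.0074, -0.0103]), array([-0.0003,  0.0021,  0.0009]))
```

View pics/w6.png

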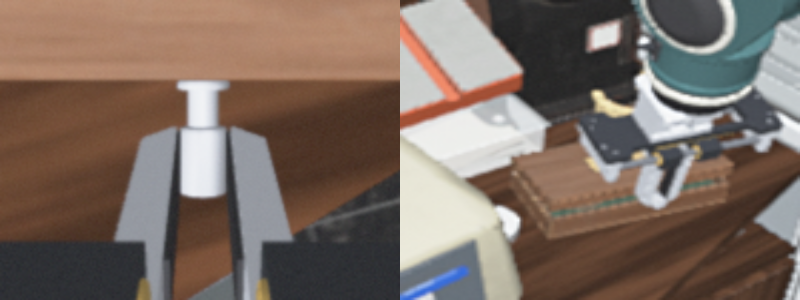

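Run:
```python
from h import *
for th in (12,16,20,24,28): print(th,rel(*pose(th,10-(th-8)*.7,-4)))
```

```text
12 (array([ 0.019 ,  0.0075, -0.053 ]), array([-0.0003, -0.0136,  0.0009]))
16 (array([ 0.0351,  0.0075, -0.094 ]), array([-0.0003, -0.0292,  0.0009]))
20 (array([ 0.0539,  0.0075, -0.1336]), array([-0.0003, -0.0447,  0.0009]))
24 (array([ 0.0755,  0.0075, -0.1718]), array([-0.0002, -0.0603,  0.001 ]))
28 (array([ 0.0996,  0.0075, -0.2082]), array([-0.0002, -0.0758,  0.001 ]))
```

```bash
python3 -m handwheel '{"offset":[[0.012,0,-0.026],[0.019,0,-0.053],[0.027,0,-0.073],[0.035,0,-0.094],[0.044,0,-0.114],[0.054,0,-0.134],[0.054,0,-0.134]],"rotation":[[0,-0.007,0],[0,-0.0136,0],[0,-0.021,0],[0,-0.029,0],[0,-0.037,0],[0,-0.045,0],[0,-0.045,0]]}'
python3 - <<'E'
from h import *
for th in (20,24,28,32,36,40,44,46): print(th,rel(*pose(th,10-(th-8)*.7,-4)))
E
```

```text
t: 8.93
ee_pos: [458.3, -233.1, 65.6]
tool_rot: [-3.141, -0.027, -0.546]
contact_force: [5.0, -0.8, -5.3]
finger_gap: 13.7
20 (array([-0.0016,  0.0075, -0.0002]), array([-0.0002,  0.0002,  0.0009]))
24 (array([ 0.0143,  0.0076, -0.041 ]), array([-0.0002, -0.0154,  0.0009]))
28 (array([ 0.0331,  0.0076, -0.0805]), array([-0.0002, -0.0309,  0.0009]))
32 (array([ 0.0546,  0.0076, -0.1184]), array([-0.0002, -0.0465,  0.0009]))
36 (array([ 0.0786,  0.0077, -0.1547]), array([-0.0001, -0.062 ,  0.0009]))
40 (array([ 0.1051,  0.0077, -0.189 ]), array([-0.0001, -0.0776,  0.0009]))
44 (array([ 0.1339,  0.0078, -0.2213]), array([-0.0001, -0.0932,  0.0009]))
46 (array([ 0.1491,  0.0078, -0.2367]), array([-1.000e-04, -1.009e-01,  9.000e-04]))
```

```bash
cat > look.py <<'E'
from h import *
import cv2,sys
a=ctrl.get_image("wrist")[:,:,::-1]
b=ctrl.get_image("scene")[:,:,::-1][60:220,250:410]
cv2.imwrite(sys.argv[1],np.hstack([cv2.resize(a[180:330,180:380],(400,300)),cv2.resize(b,(400,400))[50:350]]))
s=ctrl.get_state();print(s["finger_gap"],s["contact_force"],s["torque"])
E
python3 look.py pics/w7.png
```

```text
13.91771025612248 [ 7.00526721 -0.61766257 -5.166274  ] [-0.09675789 -1.50062162  0.05522113]
```

View pics/w7.png

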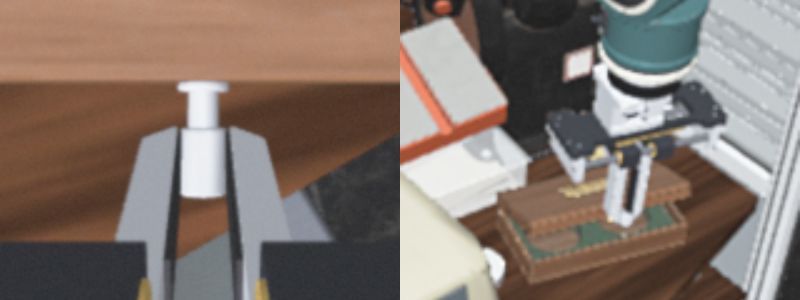

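```bash
python3 - <<'E'
from h import *
for th in (20,24,28,32,36,40,44,46): print(th,rel(*pose(th,1.6-(th-20)*.85,-4)))
E
python3 -m handwheel '{"offset":[[0.01,0,-0.02],[0.019,0,-0.041],[0.028,0,-0.061],[0.038,0,-0.081],[0.048,0,-0.1],[0.059,0,-0.119],[0.059,0,-0.119]],"rotation":[[0,-0.009,0],[0,-0.018,0],[0,-0.028,0],[0,-0.037,0],[0,-0.047,0],[0,-0.056,0],[0,-0.056,0]]}' 0 60; python3 look.py pics/w8.png;  python3 - <<'E'
from h import *
for th in (32,36,40,43,45,47): print(th,rel(*pose(th,1.6-(th-20)*.85,-4)))
E
```

```text
20 (array([-0.0015,  0.0076, -0.0008]), array([-0.0002, -0.0001,  0.001 ]))
24 (array([ 0.0133,  0.0076, -0.0417]), array([-0.0002, -0.019 ,  0.001 ]))
28 (array([ 0.0309,  0.0076, -0.0813]), array([-0.0002, -0.0379,  0.001 ]))
32 (array([ 0.0513,  0.0076, -0.1196]), array([-0.0001, -0.0568,  0.001 ]))
36 (array([ 0.0742,  0.0077, -0.1563]), array([-0.0001, -0.0757,  0.001 ]))
40 (array([ 0.0997,  0.0077, -0.1912]), array([-0.0001, -0.0946,  0.001 ]))
44 (array([ 0.1274,  0.0078, -0.2242]), array([-0.    , -0.1135,  0.001 ]))
46 (array([ 0.1422,  0.0078, -0.2399]), array([-0.    , -0.1229,  0.001 ]))
t: 9.9
ee_pos: [467.5, -238.7, 89.0]
tool_rot: [-3.141, 0.148, -0.546]
contact_force: [3.8, 1.0, -4.3]
finger_gap: 13.5
13.427605518388063 [ 4.49370674  0.15806312 -7.02683237] [ 0.08519069 -1.31979884 -0.02602004]
32 (array([-0.0074,  0.0078, -0.0015]), array([-0.    , -0.0011,  0.001 ]))
36 (array([ 0.0088,  0.0078, -0.0416]), array([-0.   , -0.02 ,  0.001]))
40 (array([ 0.0278,  0.0079, -0.0804]), array([ 0.    , -0.0389,  0.001 ]))
43 (array([ 0.0438,  0.0079, -0.1086]), array([ 0.   , -0.053,  0.001]))
45 (array([ 0.0552,  0.0079, -0.1268]), array([ 0.0001, -0.0625,  0.001 ]))
47 (array([ 0.0673,  0.008 , -0.1446]), array([ 0.0001, -0.0719,  0.001 ]))
```

View pics/w8.png

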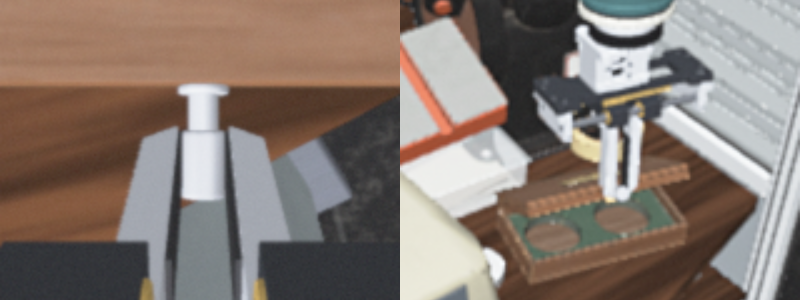

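```bash
python3 -m handwheel '{"offset":[[0,0,-0.02],[0.009,0,-0.041],[0.018,0,-0.061],[0.028,0,-0.08],[0.038,0,-0.099],[0.046,0,-0.113],[0.055,0,-0.127],[0.055,0,-0.127]],"rotation":[[0,-0.01,0],[0,-0.02,0],[0,-0.029,0],[0,-0.039,0],[0,-0.048,0],[0,-0.055,0],[0,-0.062,0],[0,-0.062,0]]}' 0 60; python3 look.py pics/w9.png;  python3 - <<'E'
from h import *
import cv2
s=ctrl.get_state();print(s["joint_positions"])
for th in (43,45,47): print(th,rel(*pose(th,1.6-(th-20)*.85,-4)))
cv2.imwrite("pics/s9.png",ctrl.get_image("scene")[:,:,::-1]);cv2.imwrite("pics/t9.png",ctrl.get_image("top")[:,:,::-1]);cv2.imwrite("pics/wf9.png",ctrl.get_image("wrist")[:,:,::-1])
E
```

```text
t: 11.0
ee_pos: [481.3, -247.1, 111.7]
tool_rot: [-3.141, 0.338, -0.546]
contact_force: [12.5, -4.0, -17.5]
finger_gap: 13.1
13.574348360886228 [ 12.52518985  -3.62674621 -17.96424709] [-1.48603219 -4.48586868 -0.19371636]
[ 0.69655197  0.59443602 -0.36196885  1.59140441  0.14139985  1.32546226
 -1.81578381]
43 (array([-0.0152,  0.0079,  0.0177]), array([0.    , 0.0077, 0.0009]))
45 (array([-0.0074,  0.0079, -0.0024]), array([ 0.0001, -0.0017,  0.0009]))
47 (array([ 0.0011,  0.008 , -0.0222]), array([ 0.0001, -0.0111,  0.0009]))
```

View pics/w9.png

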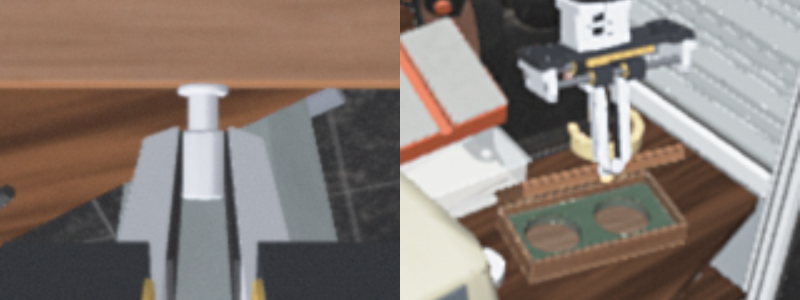

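View pics/s9.png

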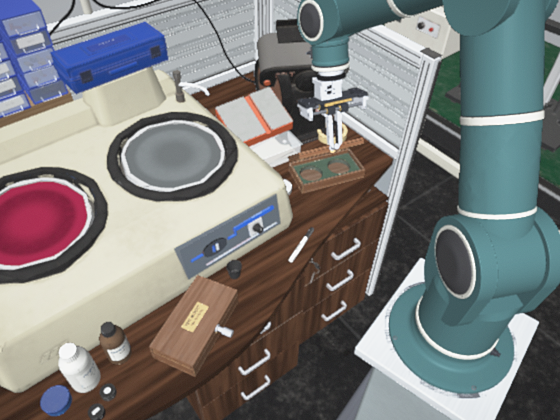

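View pics/wf9.png

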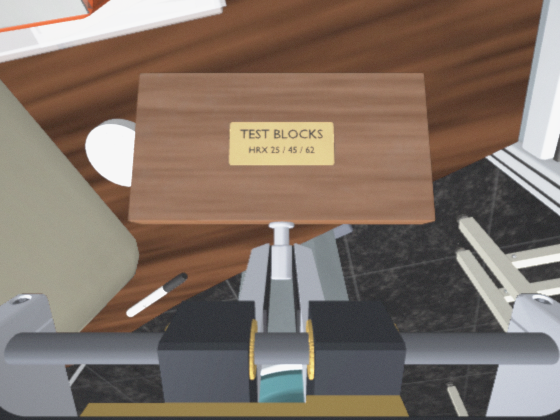

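The grip holds, but the force has risen to 22 N, pointing radially toward the hinge, so my arc pulls slightly outward. I'll ease the tool forward and down by 2 mm and measure the lid angle from the wrist picture.

```bash
python3 -m handwheel '{"offset":[[0.005,0,0.002],[0.01,0,0.004],[0.01,0,0.004]],"rotation":[[0,0,0],[0,0,0],[0,0,0]]}' 0 60
cat > ang.py <<'E'
from h import *
import cv2
c=ctrl.camera_info("wrist");M=c["mount"];p0,R0=tool()
K=np.array([[c["fx"],0,c["cx"]],[0,c["fy"],c["cy"]],[0,0,1]])
img=ctrl.get_image("wrist")[:,:,::-1]
cv2.imwrite("pics/wa.png",img)
def wproj(X):
    t=R0.inv().apply(np.asarray(X)-p0); pc=(t-M[:3,3])@M[:3,:3]; return pc[:,:2]/pc[:,2:]*c["fx"]+[c["cx"],c["cy"]]
yv=np.array([-np.sin(psi),np.cos(psi),0])
for th in (39,42,45,48,51):
    t=np.radians(th); fo=f*np.cos(t)-k*np.sin(t); up=k*np.cos(t)+f*np.sin(t)
    # lid-frame: front face at -107, back ~0; top 20 above hinge
    print(th,[tuple(wproj([H+fo*x+up*20+yv*w])[0].round().astype(int)) for x,w in ((-106.5,99),(-106.5,-99),(-1,-99),(-1,99))],wproj([H+fo*-131.5+up*10])[0].round())
E
python3 ang.py
```

```text
t: 11.62
ee_pos: [481.0, -246.9, 110.6]
tool_rot: [-3.141, 0.341, -0.546]
contact_force: [-9.4, 7.3, 11.1]
finger_gap: 13.1
39 [(np.int64(136), np.int64(225)), (np.int64(432), np.int64(226)), (np.int64(428), np.int64(72)), (np.int64(140), np.int64(71))] [284. 261.]
42 [(np.int64(132), np.int64(223)), (np.int64(436), np.int64(224)), (np.int64(428), np.int64(71)), (np.int64(140), np.int64(70))] [284. 261.]
45 [(np.int64(128), np.int64(220)), (np.int64(441), np.int64(221)), (np.int64(428), np.int64(69)), (np.int64(140), np.int64(68))] [284. 261.]
48 [(np.int64(123), np.int64(217)), (np.int64(445), np.int64(218)), (np.int64(428), np.int64(68)), (np.int64(140), np.int64(67))] [284. 260.]
51 [(np.int64(119), np.int64(214)), (np.int64(450), np.int64(214)), (np.int64(428), np.int64(67)), (np.int64(140), np.int64(65))] [284. 258.]
```

View pics/wa.png

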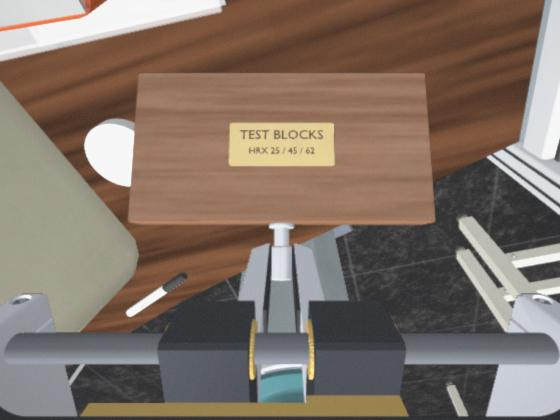

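```bash
python3 -m handwheel '{"offset":[[0.005,0,-0.01],[0.009,0,-0.021],[0.009,0,-0.021],[0.009,0,-0.021]],"rotation":[[0,-0.005,0],[0,-0.01,0],[0,-0.01,0],[0,-0.01,0]]}' 0 60; python3 ang.py
```

```text
t: 12.18
ee_pos: [483.4, -248.4, 114.0]
tool_rot: [-3.141, 0.372, -0.546]
contact_force: [-4.1, 4.1, 2.2]
finger_gap: 12.9
39 [(np.int64(139), np.int64(226)), (np.int64(429), np.int64(226)), (np.int64(428), np.int64(74)), (np.int64(141), np.int64(73))] [284. 261.]
42 [(np.int64(135), np.int64(224)), (np.int64(433), np.int64(225)), (np.int64(428), np.int64(72)), (np.int64(141), np.int64(71))] [284. 261.]
45 [(np.int64(131), np.int64(222)), (np.int64(437), np.int64(223)), (np.int64(428), np.int64(71)), (np.int64(141), np.int64(70))] [284. 261.]
48 [(np.int64(126), np.int64(219)), (np.int64(442), np.int64(220)), (np.int64(427), np.int64(69)), (np.int64(141), np.int64(68))] [284. 260.]
51 [(np.int64(122), np.int64(216)), (np.int64(446), np.int64(217)), (np.int64(427), np.int64(68)), (np.int64(141), np.int64(67))] [284. 259.]
```

View pics/wa.png

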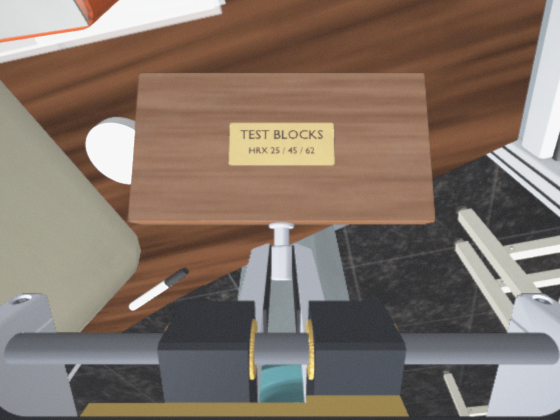

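Corner widths of 304 and 284 px (ratio 1.07) match the 45° model (1.066), and the force has dropped to 6 N. I'll check that it holds steady and that the objects haven't moved.

```bash
python3 - <<'E'
from h import *
import cv2
s=ctrl.get_state();print(s["t"],s["ee_pos"],s["finger_gap"],s["contact_force"])
for i in range(20): img=ctrl.get_image("top")
s=ctrl.get_state();print(s["t"],s["ee_pos"],s["finger_gap"],s["contact_force"])
sc=ctrl.get_image("scene")[:,:,::-1]
a=cv2.imread("pics/top0.png");b=img[:,:,::-1]
print(np.abs(a[215:245,205:240].astype(int)-b[215:245,205:240]).mean(), np.abs(a[175:205,312:332].astype(int)-b[175:205,312:332]).mean())
r=lambda x:cv2.resize(x[160:260,190:440],(500,200))
cv2.imwrite("pics/cmp.png",np.vstack([r(a),r(b),cv2.resize(sc[80:220,200:550],(500,200))]))
E
cp pics/wa.png pics/wprev.png; python3 ang.py | sed -n 3p
```

```text
12.225 [ 483.38817279 -248.38066084  113.99748018] 13.178039581701308 [-2.59924988  3.85054514  2.9981499 ]
13.225 [ 483.48095827 -248.42121496  114.0566102 ] 13.066066008481705 [-3.65585672  3.91337232  3.36158286]
1.5784126984126985 0.9433333333333334
45 [(np.int64(131), np.int64(222)), (np.int64(437), np.int64(223)), (np.int64(427), np.int64(71)), (np.int64(141), np.int64(70))] [284. 261.]
```

View pics/cmp.png

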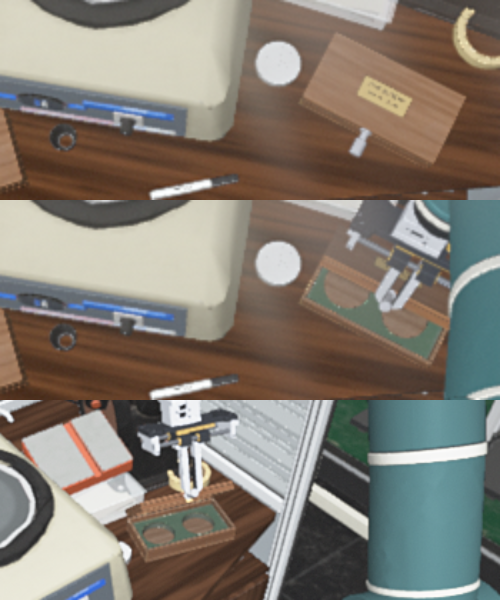

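View pics/wa.png

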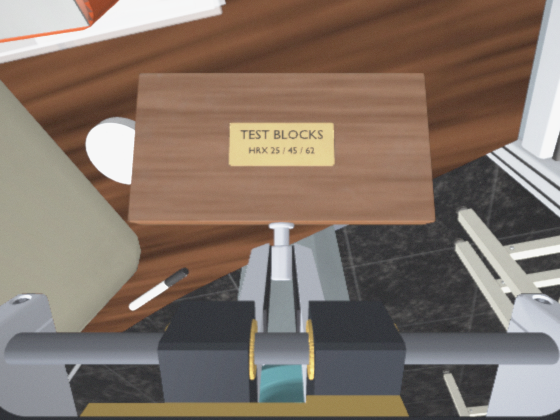

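The top view shows the block and loupe unmoved. The lid was steady for a full second, with its corners at the same pixels, so I'm handing in.

```bash
python3 -c "
from rig import ctrl
print(ctrl.sign_off())"
```

```text
the job is handed in; nothing more can be done
None
```

I lifted the right case's lid, the one beside the test block, by its knob to about 45°, and handed in while still holding it at 60 N grip. No verdict is reported.

- **Slipped grip:** the first grasp (20 N, too shallow) slipped off just as the lift began. I regripped about 5 mm deeper and harder, and lifted in small steps.
- **Forces:** the wrist force briefly reached about 22 N near the top, because my arc pulled slightly outward from the hinge. I eased that off, and it was about 6 N at the end.
- **Lid angle:** the lid's corner widths in the wrist picture have a ratio of 1.07, against 1.066 expected at 45°. I put the error at a couple of degrees. The TCP moved only about 0.1 mm over a 1 s hold.
- **Other objects:** the block and loupe sit at the same pixels as at the start in the top view. The left case was never touched and looked shut in the scene view just after the lift to 45°.
- **Disagreement:** the gripper read a 13 mm gap on the 16 mm knob head. I put this down to soft pads but did not confirm it. The pictures show the head between both pads.

The clock stood at about 13.3 s of the 32 s allowed.

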